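# Hover the core over the root mould's pocket

### The job

First swing the yellow hasp up off the mould's catch and back past upright, so that it stays leaning well clear of the pocket. Then take the core by its red rib, lift it over the upright blade-mould half without bumping that, and bring it over the pocket: level, centred, square with the pocket, and hovering with a gap of about 10 mm between its underside and the mould's top, never touching the mould. Finish while still holding the core there, quite still, so the gap can be checked; leave the tin, the tape and the hammer where they are.

Things in the scene. Friction and masses are not known exactly. Their poses are not given: they have to be found in the camera images.
- mould: Root mould: aluminium block fixed to the bench left or right of the divider, 100 mm in its x, 134 mm in y, 50 mm high, turned up to 0.3 rad. In its top a pocket 45 mm (x) by 73 mm (y), 24 mm deep. Origin at the centre of its underside; z up; -x is its front, roughly towards the robot. The yellow hasp lies across its top along x; behind, two hinge lugs rise 9 mm above the top.
- pocket (a point): Centre of the pocket's mouth, on the mould's top face, 50 mm above the bench; axes as the mould's. The catch, a 6 mm steel post standing 10 mm above the top face, is 40 mm in front (-x) of this point.
- hasp (a joint): Angle of the yellow hasp, a strap 20 mm wide, 5 mm thick, reaching 146 mm from its hinge. 0 = flat across the pocket with its slot over the catch, pointing to the mould's -x, underside 1 mm above the mould; it swings up and over to the mould's +x (rear): 1.57 = upright, 2.6 = its stop. Starts at 0 to 0.3. The hinge is slightly stiff (0.1 N m): the hasp stays where it is left.
- hasp_tab (a point): Middle of the hasp's end tab, 128 mm from the hinge along the strap, 18 mm from its free end. With the hasp shut it overhangs the mould's front face by 18 mm, 53.5 mm above the bench with nothing under it, so the 20 mm wide tab can be pinched from above across its width (along the mould's y). Its x axis points along the strap to the hinge.
- hasp_hinge (a point): A point on the hinge axis of the hasp, at the rear of the mould, 60 mm in +x from the pocket's centre and 53.5 mm above the bench; the axis runs along the mould's y. Axes as the mould's.
- core: Loose core: aluminium block 42 mm in its x, 70 mm in y, 28 mm high, with a red grip rib upright along the middle of its top, 14 mm thick (x), 44 mm long (y), 35 mm high (top at 63 mm). About 0.3 kg, on the bench on the other side of the divider from the mould, turned up to 0.5 rad. Origin at the centre of its underside, z up. Fits the pocket either way round.
- divider: A propeller-blade mould half standing on its long edge, fixed to the bench between the core and the mould: an aluminium bar 320 mm long (its x, about along the world's x), 40 mm thick (y), 100 mm high. Origin at the centre of its underside.
- tin: Bystander: closed resin tin with a blue band, 60 mm in diameter, 95 mm high, standing. Origin at the centre of its underside.
- tape: Bystander: blue roll of tape lying flat, 88 mm outside, 60 mm inside diameter, 25 mm high. Origin at the centre of its underside.
- hammer: Bystander: hammer 280 mm long lying beyond the divider's far end, crosswise. Origin under the middle of its length.
Mind the look-alikes: they are no part of the job. Leave any green or turquoise look-alike of the mould alone.

How it is judged:
On the way, in this order (a step that is already met when the one before it is completed fails the run):
1. the hasp is swung back past upright (over 1.75 rad) while the core still stands where it was (value of joint hasp above 1.75 rad and distance of core from where it was at the start of the episode below 0.02 m), for 0.1 s.
2. the core passes over the divider, its underside above the divider's top (y of core in the frame of divider between -0.05 and 0.05 m and x of core in the frame of divider between -0.18 and 0.18 m and height (world z) of core above 0.1 m).
3. the core hovers over the pocket, held (value of joint hasp above 1.75 rad and horizontal distance between core and pocket below 0.008 m and z of core in the frame of pocket between 0.003 and 0.02 m and angle between the x axis of core and the x axis of mould, either way round below 0.12 rad and angle between core's own z axis and vertical below 0.12 rad and linear speed of core below 0.02 m/s and angular speed of core below 0.2 rad/s and contact force between core and the fingers above 1 N and contact force between core and mould below 0.2 N and contact force between each of the arm, the fingers and mould below 0.5 N), for 0.2 s.
At the end, for the whole second after the job is handed in: The hasp is open beyond 1.75 rad; the gripper holds the core, at rest, its underside 3 to 20 mm above the mould's top, within 8 mm of the pocket's centre, square with the pocket and upright within 0.12 rad; neither core nor gripper touches the mould (all of step 3); the arm keeps its last pose, push and grip.
It fails at once if the core touches the mould (contact force between core and mould above 0.5 N).
It fails at once if the divider is bumped (contact force between any of core, the fingers, the arm and divider above 1 N).
It fails at once if a bystander is moved by over 20 mm or the tin tips over (distance of any of tin, tape, hammer from where it was at the start of the episode above 0.02 m or angle between tin's own z axis and vertical above 0.3 rad).
It also fails if it takes over 64 s, if anything falls off the work surface, if the arm or the gripper's body presses on something with over 40 N, if the wrist force passes 120 N, or if a joint passes its speed limit or range.

### The arm

A 6-joint arm with a two-finger parallel gripper is mounted at the origin on the work surface. World frame = base frame: x ahead of the robot, y to its left, z up, the work surface at z = 0. Lengths are in m, angles in rad, forces in N, time in s.
With the tool pointing down it reaches from about 0.375 to 0.9 m from the base axis. Payload 3.1 kg.
Tool frame: the origin (TCP) lies midway between the tips of the shut fingers; the grasp point (between the pads) lies manip.hold_point_z behind it (manip.hold_point_z is the distance from the TCP to the grasp point, in m); z points along the fingers, y is the direction in which the jaws open and shut (so a half turn about z gives the same grasp; the last joint's range is limited). The gripper opens to 85 mm and grips with 20 to 120 N. Pads are 22 mm wide; open, the fingers measure 114 mm over their backs; the gripper's body (76 mm by 85 mm) begins 54 mm behind the grasp point. The pads swing forward as they close: fully open they stand 13 mm farther back than shut.
Start: joints at [1.01, 0.527, 1.433, -0, 1.181, -0.178], TCP at [0.233, 0.58, 0.231] pointing down, gripper open.
Joint ranges: [-3.08, 3.08], [-0.75, 2.2], [0.22, 2.44], [-1.43, 4.57], [0, 2.65], [-2.85, 2.85]. Speed limits (rad/s): [2.79, 2.79, 3.14, 3.14, 3.14, 3.14].

### API

Orientations are given as a unit quaternion [x, y, z, w].
In Python, from station import manip, snapshot, workorder, models gives the robot as it stands.
- The arm moves only by the tool jog_arm, never from a script. Its argument "commands" is a list of rows, each a list of 5 numbers: the opening in per cent of the stroke, from 0 (shut) to 100 (fully open), then the shift along the world's x, y, z in cm, then the turn about the world's z in rad. A call has 1 to 8 rows; each row shifts and turns the pose as measured when the row begins; what a row does not reach is not made up. A row lasts 1/12 s, in which the tool goes at most 41.7 mm and 7.16 degrees, less where a joint would pass 70% of its speed; a pose out of reach is approached as far as the arm can. A call with a gripper value outside its range is refused whole. The fingers move at their own pace and stop on an object; "squeeze" is the grip in N (left out, the last holds). Time passes only in rows, so rows that do not move let the fingers close. It gives the time, the measured TCP pose, the force and the opening at its end, in the units of the state.
- manip.sense(): the state, without advancing time (a new reading comes with each control period).
- snapshot(name): name is "scene" or "top" or "wrist"; returns a dict with "image" (400x640x3 uint8, red, green, blue), "intrinsics" (3x3 intrinsics, pixels), "extrinsics" (4x4, takes a point from camera to world coordinates); the wrist camera has in their place "hand_eye" (4x4, takes a point from camera to tool coordinates, whose origin is the TCP and whose axes are the flange's). Camera axes: x right, y down, z forward; pixel columns grow to the right and rows downward; lengths in m; the calibration is good to about 2 mm. The wrist camera is an equidistant fisheye: a pixel r from the principal point sees the ray r / f radians off the axis. A picture is of the moment at which its call begins: read the wrist's pose just before it. There is no depth.
- workorder.sign_off(): hands the job in, once; it reports no verdict.
Trained networks look in a picture, given as the dict that the camera call returned (one of the last four; its "shot" number tells which), for a name from the list of things; names that differ only in an ending like _2 or _b are one class to them, and where a whole thing is asked for, a point or a joint stands for the part that bears it (a point fixed in the world has none). Each returns a list of dicts, best first, with "score" (0 to 1); they miss things now and then, are a little off and sometimes report something else, mostly with a low value. They report only what shows in the picture. A call takes as long as a camera call. They do not tell look-alikes from the thing itself.
- models.find_in(picture, name): "centre" ([x, y, z] in m, in world coordinates, good to about 4 mm: the middle of the surface that is visible of it).
- models.pinpoint(picture, name): "centre" ([x, y, z] in m, in world coordinates, good to about 4 mm: a listed point, or the origin of a listed thing).
The state is a dict: "t": time; "q": joint angles; "qd": joint speeds; "tau": joint torques, N m; "tcp_pos": TCP position; "tool_rot": TCP orientation; "force": force on the tool from outside, world axes, zero at the start; "ft_torque": the same for the moment, N m; "finger_gap": opening from 0.0 (shut) to 1.0 (fully open).
Only numpy, scipy, OpenCV 4.12 (cv2) and the standard library are available. Lean on these libraries where they do the work, as an engineer would, in place of code of your own. Each camera call takes 0.05 s, during which the arm holds its last target. There are 200 camera calls.

## Working session

There is one attempt and no reset: what is moved stays moved. The work goes in short steps, Python scripts to look and compute and a tool call to move; the robot and the scene stay as the last step left them, time stands still between calls to the robot, and variables do not carry over. Pictures are saved under pics/ and viewed, about 8 in all and at most 12, crops included, and the job is handed in when it is done.

Besides the shell and the picture viewer there is one more tool, called after ">>>" in YAML: its name, and indented under it one key for each argument. jog_arm: Moves the arm, as the interface text tells. Its arguments: {"type":"object","properties":{"commands":{"type":"array","items":{"type":"array","items":{"type":"number"}}},"squeeze":{"type":"number"}},"required":["commands"]}

```bash
mkdir -p pics; ls
python3 - <<'E'
from station import manip, snapshot, workorder, models
import cv2,numpy as np
print(manip.sense(), manip.hold_point_z)
for n in ("scene","top"):
    s=snapshot(n); cv2.imwrite(f"pics/{n}0.png",s["image"][:,:,::-1])
    print(n,s["intrinsics"],s["extrinsics"])
    for k in ("mould","pocket","hasp","hasp_tab","hasp_hinge","core","divider","tin","tape","hammer"):
        print(k,"PP",[(np.round(d["centre"],3).tolist(),round(d["score"],2)) for d in models.pinpoint(s,k)][:4] if k!="hasp" else "", "FI",[(np.round(d["centre"],3).tolist(),round(d["score"],2)) for d in models.find_in(s,k)][:3] if k in("hasp","core","mould") else "")
E
```

```text
pics
{'t': 0.0, 'q': array([ 1.00954353e+00,  5.28520740e-01,  1.43387357e+00,  1.39897504e-05,
        1.18135344e+00, -1.78520817e-01]), 'qd': array([-0.00067052, -0.00013246,  0.00011958, -0.00188024, -0.00036569,
        0.00102677]), 'tau': array([ 7.60213857e-05, -4.42343795e+01, -1.78023022e+01, -1.32908690e-04,
        8.32472026e-03,  1.21169865e-05]), 'tcp_pos': array([0.23301877, 0.57919507, 0.2303092 ]), 'tool_rot': array([ 1.90202629e-01,  9.81744263e-01, -1.00233327e-03, -3.95575059e-04]), 'force': array([ 0.19931589, -0.8443215 ,  0.02267146]), 'ft_torque': array([ 0.01298784, -0.05405149,  0.02138025]), 'finger_gap': 1.0027848525208831} 0.0187
scene [[509.52986366   0.         312.1992367 ]
 [  0.         509.52986366 197.43876392]
 [  0.           0.           1.        ]] [[-0.5264963   0.70021303 -0.48218602  1.1366378 ]
 [ 0.85007021  0.44257883 -0.28549014  0.44152   ]
 [ 0.01350141 -0.56020147 -0.82824636  1.15689891]
 [ 0.          0.          0.          1.        ]]
mould PP [([0.476, 0.439, -0.003], 0.96), ([0.813, 0.285, 0.002], 0.95), ([0.223, 0.327, 0.004
[... 1686 characters left out ...]
, 0.439, 0.052], 0.82)] FI 
hasp PP  FI [([0.215, 0.321, 0.058], 0.77), ([0.326, -0.157, 0.054], 0.65), ([0.454, 0.23, 0.068], 0.59)]
hasp_tab PP [([0.394, 0.222, 0.072], 0.79), ([0.747, 0.292, 0.053], 0.78), ([0.41, 0.418, 0.054], 0.7), ([0.161, 0.3, 0.053], 0.62)] FI 
hasp_hinge PP [([0.53, 0.454, 0.052], 0.75), ([0.522, 0.241, 0.055], 0.74), ([0.87, 0.285, 0.053], 0.71), ([0.399, -0.144, 0.05], 0.65)] FI 
core PP [([0.515, -0.302, 0.001], 0.93)] FI [([0.508, -0.298, 0.031], 0.76)]
divider PP [([0.518, 0.012, -0.004], 0.7), ([0.395, 0.221, 0.072], 0.59)] FI 
tin PP [([0.677, -0.148, 0.001], 0.59)] FI 
tape PP [([0.679, 0.133, 0.001], 0.94)] FI 
hammer PP [([0.798, -0.032, 0.001], 0.92)] FI
```

View pics/top0.png

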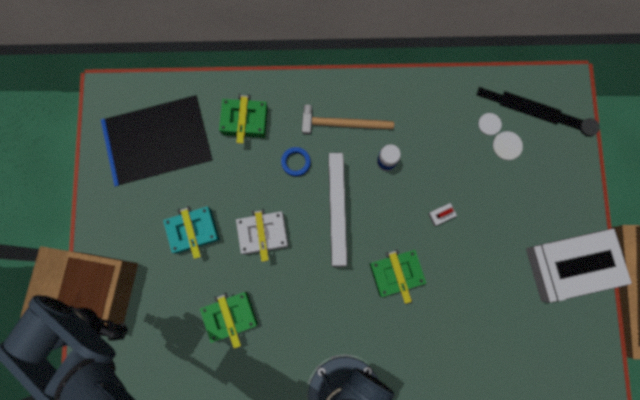

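View pics/scene0.png

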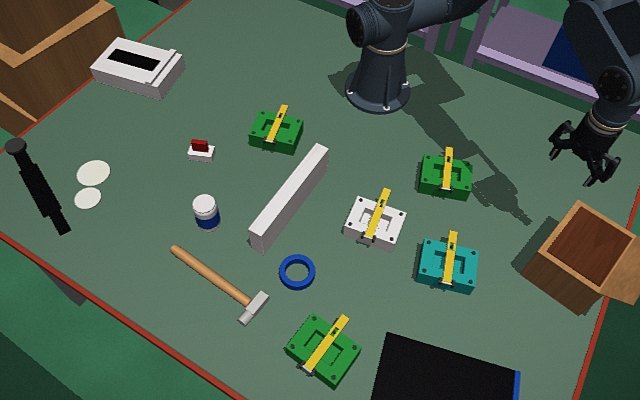

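Candidates for the mould in the top view:
- white at (261,233)
- turquoise at (190,230)
- green at (243,118), (230,316) and (398,274)

The aluminium one is the white one, at about (0.460, 0.231), yaw about 0.15, with the hasp at about 0.15 rad. The core is the white block with the red rib at (443,214), world (0.512, -0.303). The divider is at (338,210). I'll go above the tab and take a close look.

>>> jog_arm:
  commands:
    - [100,1.6,-3.5,0,0.053]
    - [100,1.6,-3.5,0,0.053]
    - [100,1.6,-3.5,0,0.053]
    - [100,1.6,-3.5,0,0.053]
    - [100,1.6,-3.5,0,0.053]
    - [100,1.6,-3.5,0,0.053]
    - [100,1.6,-3.5,0,0.053]
    - [100,1.6,-3.5,0,0.053]
  squeeze: 30

```text
t: 1.97
tcp_pos: [0.362, 0.2973, 0.2321]
tool_rot: [-0.038, 0.999, 0.005, 0.001]
force: [1.2, 0.2, 0.5]
finger_gap: 1.0
```

>>> jog_arm:
  commands:
    - [100,1.6,-3.5,0,0.053]
    - [100,1.6,-3.5,0,0.053]
    - [100,0,0,0,0]
    - [100,0,0,0,0]

```text
t: 2.3
tcp_pos: [0.3993, 0.2172, 0.2334]
tool_rot: [-0.089, 0.996, 0.004, 0.004]
force: [0.1, 0.4, -0.9]
finger_gap: 0.998
```

```bash
cat > h.py <<'E'
from station import manip, snapshot, workorder, models
import cv2,numpy as np
from scipy.spatial.transform import Rotation as R
def st():
    s=manip.sense(); r=R.from_quat(s["tool_rot"]).as_matrix()
    print("t %.2f tcp %s yaw_y %.3f zdir %s F %s gap %.3f"%(s["t"],np.round(s["tcp_pos"],4),np.arctan2(r[1,1],r[0,1]),np.round(r[:,2],3),np.round(s["force"],2),s["finger_gap"]))
    return s
def shot(n,name=None):
    s=st() if n=="wrist" else manip.sense(); p=snapshot(n)
    if n=="wrist":
        T=np.eye(4);T[:3,:3]=R.from_quat(s["tool_rot"]).as_matrix();T[:3,3]=s["tcp_pos"];p["E"]=T@p["hand_eye"]
    else: p["E"]=p["extrinsics"]
    if name: cv2.imwrite(f"pics/{name}.png",p["image"][:,:,::-1])
    return p
def ray(p,u,v):
    K=p["intrinsics"];x=(u-K[0,2])/K[0,0];y=(v-K[1,2])/K[1,1]
    if "hand_eye" in p:
        t=np.hypot(x,y);d=np.array([x/t*np.sin(t),y/t*np.sin(t),np.cos(t)]) if t>0 else np.array([0,0,1.])
    else: d=np.array([x,y,1])
    return p["E"][:3,3],p["E"][:3,:3]@d
def at(p,u,v,z):
    o,d=ray(p,u,v);return o+d*(z-o[2])/d[2]
def proj(p,X):
    K=p["intrinsics"];c=np.linalg.inv(p["E"])@np.append(X,1);r=np.hypot(c[0],c[1])
    f=np.arctan2(r,c[2])/r if "hand_eye" in p else 1/c[2]
    return np.array([K[0,0]*c[0]*f+K[0,2],K[1,1]*c[1]*f+K[1,2]])
def pp(p,k,near,rad=.08):
    for f in (models.pinpoint,models.find_in):
        if f is models.pinpoint and k=="hasp": continue
        for d in f(p,k):
            if np.hypot(*(np.array(d["centre"][:2])-near[:2]))<rad: print(k,f.__name__,np.round(d["centre"],4),round(d["score"],2))
E
python3 - <<'E'
from h import *
p=shot("wrist","w1")
for k in("mould","pocket","hasp_tab","hasp_hinge","hasp"): pp(p,k,[.46,.23],.12)
q=shot("top")
for k in("pocket","hasp_tab","hasp_hinge"): pp(q,k,[.46,.23],.12)
E
```

```text
t 2.30 tcp [0.3993 0.2172 0.2334] yaw_y 1.750 zdir [ 0.006  0.009 -1.   ] F [ 0.13  0.38 -0.86] gap 0.998
mould call [4.606e-01 2.352e-01 1.000e-04] 0.94
mould call [0.4514 0.2303 0.0484] 0.83
pocket call [0.4534 0.2233 0.0501] 0.69
hasp_tab call [0.3976 0.222  0.0717] 0.71
hasp_tab call [0.4434 0.2321 0.0654] 0.98
hasp_hinge call [0.5204 0.239  0.0499] 0.74
hasp_hinge call [0.4564 0.2247 0.047 ] 0.71
hasp call [0.4431 0.2302 0.0653] 0.66
pocket call [0.4625 0.2325 0.0531] 0.91
pocket call [0.484  0.1886 0.0506] 0.59
hasp_hinge call [0.5199 0.2401 0.0548] 0.7
hasp_hinge call [0.484  0.1892 0.0502] 0.83
```

View pics/w1.png

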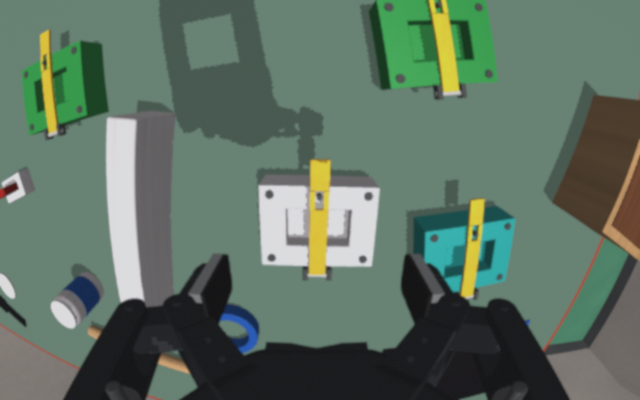

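The wrist picture shows the white mould at (319,222) with its hasp tab at (320,170). The turquoise look-alike is to its right at (465,245) and there are green ones above. I'll work out yaw from the mould's top corners and the strap edges.

```bash
cat > m.py <<'E'
from h import *
def whitemould(p,near=(.46,.231)):
    """top face of the mould: bright low-saturation pixels; yaw & centre by a min-area rectangle on the z=.05 plane"""
    hsv=cv2.cvtColor(p["image"],cv2.COLOR_RGB2HSV)
    m=((hsv[...,1]<40)&(hsv[...,2]>165))|((hsv[...,0]>20)&(hsv[...,0]<35)&(hsv[...,1]>150))
    m=m.astype(np.uint8)
    u,v=proj(p,np.array([*near,.05])).astype(int)
    w=np.zeros_like(m);w[max(0,v-95):v+95,max(0,u-95):u+95]=1
    ys,xs=np.nonzero(m*w)
    P=np.array([at(p,x,y,.05)[:2] for x,y in zip(xs,ys)],np.float64)
    P=P[np.hypot(P[:,0]-near[0],P[:,1]-near[1])<.1]
    # drop strap overhang: filter by extents along provisional axes
    for yaw in [.16]: pass
    best=None
    for yaw in np.arange(-.05,.36,.005):
        c,s=np.cos(yaw),np.sin(yaw);a=P@[c,s];b=P@[-s,c]
        # sharpness of the histogram edges
        h=sum((np.diff(np.histogram(q,bins=np.arange(q.min()-.004,q.max()+.006,.002))[0])**2).sum() for q in(a,b))
        if best is None or h>best[0]:
            def ext(q):
                n,e=np.histogram(q,bins=np.arange(q.min()-.004,q.max()+.006,.002));g=np.nonzero(n>.4*np.median(n[n>0]))[0];return e[g[0]],e[g[-1]+1]
            A,B=ext(a),ext(b);cen=np.array([c,s])*np.mean(A)+np.array([-s,c])*np.mean(B)
            best=(h,yaw,cen,A[1]-A[0],B[1]-B[0])
    return best
E
python3 - <<'E'
from m import *
p=shot("wrist")
for u,v in((259,185),(379,188),(374,266),(263,265)): print(at(p,u,v,.05).round(4))
print("strap",at(p,320,160,.075).round(4),at(p,318,268,.056).round(4))
print(whitemould(p)); print(whitemould(shot("top")))
E
```

```text
t 3.15 tcp [0.3985 0.2189 0.2332] yaw_y 1.755 zdir [ 0.006  0.009 -1.   ] F [-0.83  0.18 -0.06] gap 0.999
[0.4213 0.1602 0.05  ]
[0.4005 0.2914 0.05  ]
[0.4984 0.3111 0.05  ]
[0.5212 0.1768 0.05  ]
strap [0.3772 0.2197 0.075 ] [0.5089 0.2428 0.056 ]
(np.int64(301626), np.float64(0.17999999999999988), array([0.46046187, 0.2309795 ]), np.float64(0.10200000000000015), np.float64(0.13600000000000012))
(np.int64(5186), np.float64(-2.7755575615628914e-17), array([0.48215043, 0.19168299]), np.float64(0.06000000000000005), np.float64(0.040000000000000036))
```

>>> jog_arm:
  commands:
    - [100,-0.4,0.2,-3.6,-0.01]
    - [100,0,0,-3.6,0]
    - [100,0,0,-3.6,0]
    - [100,0,0,-3.6,0]
    - [100,0,0,-2.0,0]
    - [100,0,0,0,0]
    - [100,0,0,0,0]

```text
t: 3.83
tcp_pos: [0.4002, 0.2219, 0.0669]
tool_rot: [-0.086, 0.996, 0.005, 0.012]
force: [0.5, -0.1, 1.1]
finger_gap: 0.998
```

Run:
```python
from h import *
p=shot("wrist","w2")
for k in("hasp_tab","hasp_hinge","hasp"): pp(p,k,[.44,.23],.12)
```

```text
t 3.83 tcp [0.4002 0.2219 0.0669] yaw_y 1.743 zdir [ 0.022  0.013 -1.   ] F [ 0.49 -0.13  1.06] gap 0.998
hasp_tab call [0.4103 0.2246 0.0721] 0.96
hasp_hinge call [0.4323 0.2219 0.0473] 0.61
hasp call [0.4057 0.2209 0.0699] 0.75
```

View pics/w2.png

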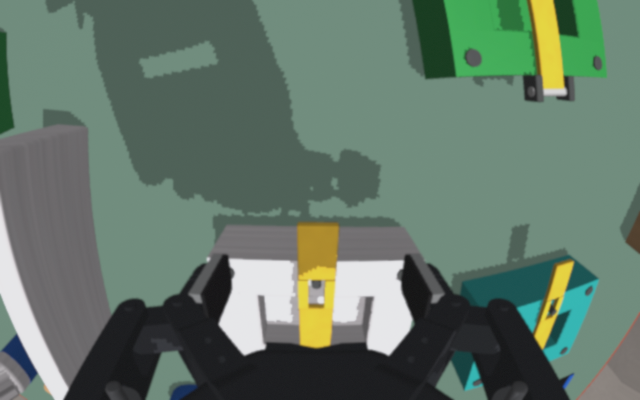

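The strap is centred between the pads (free end at (318,224), slot at (316,290)). Next: descend 1.4 cm, back 4 mm, then close.

>>> jog_arm:
  commands:
    - [100,-0.4,0,-1.4,0]
    - [100,0,0,0,0]
    - [0,0,0,0,0]
    - [0,0,0,0,0]
    - [0,0,0,0,0]
    - [0,0,0,0,0]
    - [0,0,0,0,0]
    - [0,0,0,0,0]

```text
t: 4.8
tcp_pos: [0.4022, 0.2229, 0.0609]
tool_rot: [-0.087, 0.996, 0.006, 0.021]
force: [0.9, -6.0, -2.0]
finger_gap: 0.223
```

>>> jog_arm:
  commands:
    - [0,0,0,0,0]
    - [0,0,0,0,0]
    - [0,0,0,0,0]
    - [0,0,0,0,0]

```text
t: 5.13
tcp_pos: [0.4023, 0.2227, 0.061]
tool_rot: [-0.085, 0.996, 0.007, 0.021]
force: [-1.2, 0.1, -1.1]
finger_gap: 0.22
```

Run:
```python
from h import *
s=st();print(s["q"].round(3))
```

```text
t 5.13 tcp [0.4023 0.2227 0.061 ] yaw_y 1.742 zdir [ 0.04   0.017 -0.999] F [-1.17  0.12 -1.06] gap 0.220
[ 0.258  0.615  2.012  0.012  0.472 -1.495]
```

>>> jog_arm:
  commands:
    - [0,0.6,0.1,2.3,0]
    - [0,1.0,0.2,2.2,0]
    - [0,1.4,0.25,1.9,0]
    - [0,1.8,0.3,1.6,0]

```text
t: 5.47
tcp_pos: [0.446, 0.2295, 0.1388]
tool_rot: [-0.086, 0.996, 0.005, 0.014]
force: [1.5, 0.2, -8.0]
finger_gap: 0.221
```

>>> jog_arm:
  commands:
    - [0,2.2,0.38,1.2,0]
    - [0,2.3,0.4,0.8,0]
    - [0,2.4,0.42,0.3,0]
    - [0,2.4,0.42,-0.2,0]

```text
t: 5.8
tcp_pos: [0.531, 0.2431, 0.1639]
tool_rot: [-0.088, 0.996, 0.001, 0.003]
force: [-2.9, -2.0, 6.6]
finger_gap: 0.213
```

>>> jog_arm:
  commands:
    - [0,2.4,0.42,-0.5,0]
    - [0,2.3,0.4,-0.8,0]
    - [0,2.2,0.38,-1.1,0]
    - [0,1.8,0.3,-1.2,0]
    - [0,0,0,0,0]

```text
t: 6.22
tcp_pos: [0.626, 0.2604, 0.1289]
tool_rot: [-0.089, 0.996, 0.002, 0.007]
force: [0.3, 0.5, -0.1]
finger_gap: -0.003
```

Run:
```python
from h import *
s=st();print(s["q"].round(3))
for n in("scene","top"):
    p=shot(n,n+"3")
    for k in("hasp_tab","hasp_hinge"): pp(p,k,[.55,.24],.1)
p=cv2.imread("pics/scene3.png")[100:300,280:520]; cv2.imwrite("pics/c3.png",cv2.resize(p,None,fx=3,fy=3))
```

```text
t 6.22 tcp [0.626  0.2604 0.1289] yaw_y 1.750 zdir [ 0.013  0.005 -1.   ] F [ 0.26  0.45 -0.12] gap -0.003
[ 0.229  0.709  1.387  0.002  1.032 -1.521]
hasp_hinge call [0.5196 0.2399 0.0541] 0.83
hasp_hinge call [0.4728 0.1859 0.0489] 0.59
```

View pics/c3.png

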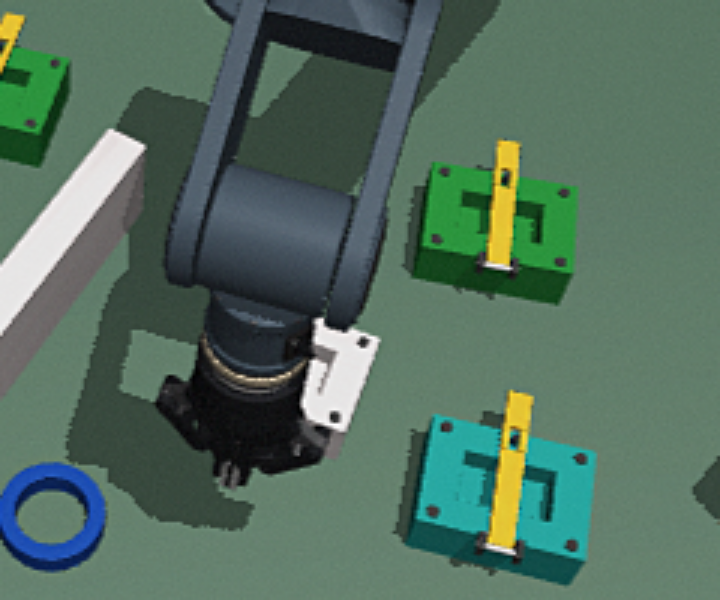

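The strap slipped out near the end and the fingers shut. I'll go straight up, clear of it, and look.

>>> jog_arm:
  commands:
    - [0,0,0,3.5,0]
    - [0,0,0,3.5,0]
    - [0,0,0,3.0,0]
    - [0,0,0,0,0]

```text
t: 7.05
tcp_pos: [0.6194, 0.2597, 0.233]
tool_rot: [-0.09, 0.996, 0.001, 0.003]
force: [-0.6, -0.1, 0.9]
finger_gap: -0.001
```

Run:
```python
from h import *
p=shot("wrist","w4")
for k in("hasp_tab","hasp_hinge","hasp"): pp(p,k,[.55,.24],.12)
for th in(1.57,1.7,1.8,2.0,2.2,2.4): print(th,[proj(p,np.array([.519-r*np.cos(th)*.985,.2434-r*np.cos(th)*.174,.0535+r*np.sin(th)])).round() for r in(.0,.146)])
```

```text
t 7.05 tcp [0.6194 0.2597 0.233 ] yaw_y 1.750 zdir [ 0.005  0.003 -1.   ] F [-0.61 -0.14  0.94] gap -0.001
hasp_tab call [0.528  0.2451 0.1835] 0.69
hasp_tab call [0.5266 0.2431 0.1987] 0.82
hasp_tab call [0.4746 0.2349 0.0493] 0.3
hasp_hinge call [0.5201 0.2393 0.0545] 0.96
hasp_hinge call [0.4752 0.2333 0.0486] 0.6
hasp_hinge call [0.5301 0.2416 0.201 ] 0.6
hasp call [0.5281 0.2413 0.1984] 0.89
1.57 [array([318.,  79.]), array([320.,  62.])]
1.7 [array([318.,  79.]), array([320.,  95.])]
1.8 [array([318.,  79.]), array([320., 120.])]
2.0 [array([318.,  79.]), array([319., 163.])]
2.2 [array([318.,  79.]), array([319., 194.])]
2.4 [array([318.,  79.]), array([318., 214.])]
```

View pics/w4.png

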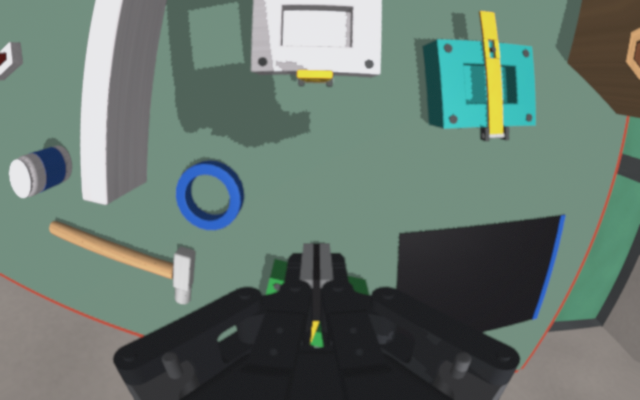

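The hasp stands at about 1.63 rad (its end at (315,75)). I'll go back over it and push it rearward with shut fingers.

>>> jog_arm:
  commands:
    - [0,-3.4,-0.6,0.4,0]
    - [0,-3.4,-0.6,0,0]
    - [0,-3.4,-0.6,0,0]
    - [0,-3.4,-0.6,0,0]
    - [0,-3.0,-0.5,0,0]
    - [0,0,0,-2,0]
    - [0,0,0,-3,0]
    - [0,0,0,-3,0]

```text
t: 8.02
tcp_pos: [0.4394, 0.2268, 0.1405]
tool_rot: [-0.089, 0.996, -0.0, -0.008]
force: [0.2, 0.4, 0.0]
finger_gap: 0.001
```

>>> jog_arm:
  commands:
    - [0,3.0,0.6,0.4,0]
    - [0,2.5,0.5,0.2,0]
    - [0,2,0.36,0,0]
    - [0,2,0.36,0,0]
    - [0,2,0.36,0,0]
    - [0,2,0.36,-0.2,0]
    - [0,2,0.36,-0.3,0]
    - [0,1.5,0.27,-0.3,0]

```text
t: 8.68
tcp_pos: [0.5862, 0.2532, 0.1171]
tool_rot: [-0.09, 0.995, -0.005, -0.042]
force: [-1.6, -0.2, 1.0]
finger_gap: 0.003
```

>>> jog_arm:
  commands:
    - [0,-1.0,-0.2,1,0]
    - [0,-2.0,-0.3,3.5,0]
    - [0,-2.0,-1.0,3.5,-0.1]
    - [100,-1.0,-2.0,3.0,-0.12]
    - [100,0,-3.0,2.5,-0.12]
    - [100,0,-4.0,1,-0.12]
    - [100,0,-4.0,0,-0.12]
    - [100,0,-4.0,0,-0.12]

```text
t: 9.35
tcp_pos: [0.5153, 0.0691, 0.2551]
tool_rot: [0.265, 0.963, 0.014, -0.052]
force: [0.6, -0.1, -0.3]
finger_gap: 0.706
```

Run:
```python
from h import *
st()
for n in("scene","top"):
    p=shot(n)
    for k in("hasp_tab","hasp_hinge","hasp"): pp(p,k,[.57,.24],.1)
    for k in("core","divider"): pp(p,k,[.52,-.15],.22)
```

```text
t 9.35 tcp [0.5153 0.0691 0.2551] yaw_y 1.033 zdir [-0.092  0.053 -0.994] F [ 0.64 -0.12 -0.3 ] gap 0.706
hasp_tab call [0.6245 0.2558 0.1308] 0.53
hasp_tab call [0.5877 0.2495 0.1067] 0.7
hasp_hinge call [0.518  0.2409 0.0507] 0.74
hasp_hinge call [0.4778 0.2405 0.0484] 0.73
hasp call [0.5875 0.2529 0.1104] 0.68
core call [ 5.086e-01 -3.017e-01 -1.000e-04] 0.86
core call [ 0.5141 -0.2951  0.0287] 0.9
divider call [0.5216 0.0119 0.0024] 0.61
divider call [0.5613 0.0297 0.0957] 0.8
hasp_tab call [0.6222 0.2564 0.131 ] 0.76
hasp_tab call [0.5767 0.2487 0.0991] 0.64
hasp_hinge call [0.5238 0.2367 0.0551] 0.84
hasp_hinge call [0.4739 0.2416 0.0513] 0.63
hasp call [0.5789 0.2491 0.099 ] 0.77
core call [ 0.5124 -0.305  -0.0009] 0.69
core call [ 0.5116 -0.2959  0.0286] 0.76
```

The hasp is at about 2.5 rad: both cameras put the tab at (0.623, 0.256, 0.131). Now above the core.

>>> jog_arm:
  commands:
    - [100,0,-4,0,-0.1]
    - [100,0,-4,0,-0.1]
    - [100,0,-4,0,-0.1]
    - [100,0,-4,0,-0.1]
    - [100,0,-4,0,-0.1]
    - [100,0,-4,0,-0.08]
    - [100,0,-4,0,0]
    - [100,0,-4,0,0]

```text
t: 11.02
tcp_pos: [0.5145, -0.2529, 0.2555]
tool_rot: [0.533, 0.844, 0.03, -0.045]
force: [0.2, -0.2, 0.5]
finger_gap: 1.004
```

>>> jog_arm:
  commands:
    - [100,0,-3.0,0,0]
    - [100,0,-2.0,0,0]
    - [100,0,0,0,0]
    - [100,0,0,0,0]

```text
t: 11.35
tcp_pos: [0.5131, -0.3171, 0.2549]
tool_rot: [0.538, 0.841, 0.029, -0.042]
force: [0.9, 0.5, 0.7]
finger_gap: 0.995
```

Run:
```python
from h import *
p=shot("wrist","w5")
pp(p,"core",[.51,-.3],.1)
print(proj(p,np.array([.511,-.303,.063])))
cv2.imwrite("pics/w5c.png",cv2.resize(p["image"][60:320,160:480,::-1],None,fx=2,fy=2))
```

```text
t 11.35 tcp [ 0.5131 -0.3171  0.2549] yaw_y 0.432 zdir [-0.04   0.094 -0.995] F [0.86 0.48 0.75] gap 0.995
core call [ 0.5088 -0.2977  0.0267] 0.78
[319.28371778 178.40483595]
```

View pics/w5c.png

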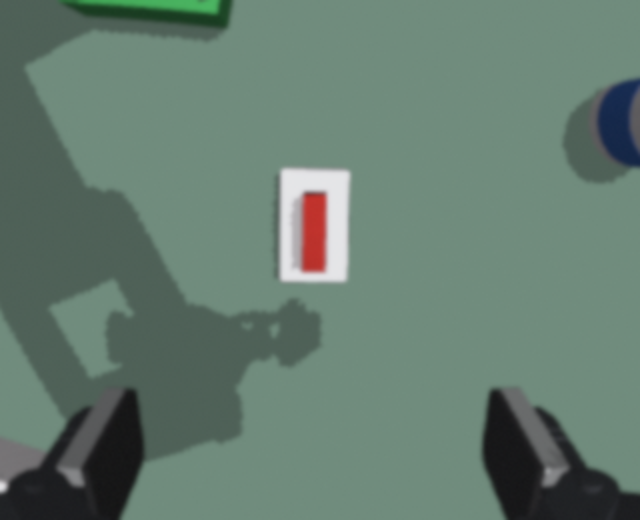

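The close view shows the core at crop (314,226) with its red rib nearly parallel to the pads. The tool is tilted about 0.1 rad along the rib, left over from the hasp push. I'll measure the core's yaw and centre by corners.

Run:
```python
from h import *
p=shot("wrist")
im=p["image"]; hsv=cv2.cvtColor(im,cv2.COLOR_RGB2HSV)
red=((hsv[...,0]<8)|(hsv[...,0]>172))&(hsv[...,1]>120)&(hsv[...,2]>170)
c=np.zeros(red.shape,bool);c[130:220,280:350]=1
ys,xs=np.nonzero(red&c)
P=np.array([at(p,x,y,.063)[:2] for x,y in zip(xs,ys)],np.float32)
r=cv2.minAreaRect(P*1000);print("rib",r)
Q=np.array([at(p,160+u/2,60+v/2,.028)[:2] for u,v in((281,169),(350,170),(347,282),(278,282))])
print(Q.round(4),Q.mean(0), np.linalg.norm(np.diff(Q,axis=0),axis=1))
for a,b in((0,1),(3,2),):d=Q[b]-Q[a];print(np.arctan2(d[1],d[0]))
for a,b in((3,0),(2,1)):d=Q[b]-Q[a];print(np.arctan2(d[1],d[0])-np.pi/2)
```

```text
t 11.50 tcp [ 0.5134 -0.3149  0.2551] yaw_y 0.435 zdir [-0.04   0.094 -0.995] F [ 0.42 -0.39 -0.15] gap 1.000
rib ((507.6652526855469, -302.0331115722656), (11.1157865524292, 40.6751708984375), 24.782575607299805)
[[ 0.4754 -0.2769]
 [ 0.5136 -0.2598]
 [ 0.5418 -0.3235]
 [ 0.5028 -0.3416]] [ 0.5084052  -0.30045347] [0.041883   0.06961791 0.04307495]
0.42119372000704935
0.43463777426895034
0.40079111582588567
0.41768401088671214
```

>>> jog_arm:
  commands:
    - [100,-0.5,1.5,-3.5,-0.015]
    - [100,0,0,-4,0]
    - [100,0,0,-4,0]
    - [100,0,0,-4,0]
    - [100,0,0,-2,0]
    - [100,0,0,0,0]
    - [100,0,0,0,0]

```text
t: 12.13
tcp_pos: [0.5123, -0.2892, 0.0808]
tool_rot: [0.538, 0.842, 0.029, -0.036]
force: [-0.0, -0.5, 0.1]
finger_gap: 1.001
```

Run:
```python
from h import *
s=st();r=R.from_quat(s["tool_rot"]).as_matrix();print("grasp",(s["tcp_pos"]-.0187*r[:,2]).round(4))
```

```text
t 12.13 tcp [ 0.5123 -0.2892  0.0808] yaw_y 0.433 zdir [-0.03   0.087 -0.996] F [-0.01 -0.47  0.11] gap 1.001
grasp [ 0.5128 -0.2908  0.0994]
```

>>> jog_arm:
  commands:
    - [100,-0.4,-1.1,-1.5,0]
    - [100,0,0,-1.5,0]
    - [100,0,0,-0.8,0]
    - [100,0,0,0,0]
    - [100,0,0,0,0]

```text
t: 12.55
tcp_pos: [0.5137, -0.3002, 0.0501]
tool_rot: [0.535, 0.844, 0.028, -0.03]
force: [-0.1, -0.3, -0.2]
finger_gap: 1.001
```

>>> jog_arm:
  commands:
    - [100,-0.5,0,-0.9,0]
    - [100,-0.2,0,-0.7,0]
    - [100,0,0,0,0]
    - [100,0,0,0,0]

```text
t: 12.88
tcp_pos: [0.5082, -0.3013, 0.037]
tool_rot: [0.535, 0.844, 0.027, -0.026]
force: [0.1, 0.2, 0.2]
finger_gap: 0.998
```

Run:
```python
from h import *
p=shot("wrist","w6")
cv2.imwrite("pics/w6c.png",cv2.resize(p["image"][150:400,120:520,::-1],None,fx=2,fy=2))
```

```text
t 12.88 tcp [ 0.5082 -0.3013  0.037 ] yaw_y 0.441 zdir [-0.016  0.074 -0.997] F [0.14 0.17 0.24] gap 0.998
```

View pics/w6c.png

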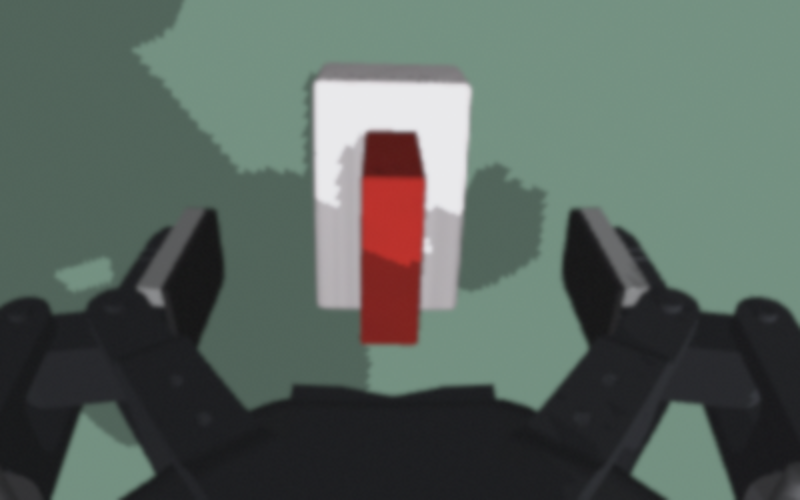

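The rib, at (392,240), is centred between the pads at (182,255) and (610,255). Close.

>>> jog_arm:
  commands:
    - [0,0,0,-0.2,0]
    - [0,0,0,0,0]
    - [0,0,0,0,0]
    - [0,0,0,0,0]
    - [0,0,0,0,0]
    - [0,0,0,0,0]
    - [0,0,0,0,0]
    - [0,0,0,0,0]
  squeeze: 60

```text
t: 13.6
tcp_pos: [0.5085, -0.3017, 0.0354]
tool_rot: [0.535, 0.844, 0.027, -0.026]
force: [0.0, 0.0, -0.3]
finger_gap: 0.151
```

>>> jog_arm:
  commands:
    - [0,0,0,0,0]
    - [0,0,0,0,0]
    - [0,0,0,0,0]
    - [0,0,0,0,0]

```text
t: 13.93
tcp_pos: [0.5084, -0.3017, 0.0354]
tool_rot: [0.535, 0.844, 0.027, -0.026]
force: [-0.1, -0.3, -0.0]
finger_gap: 0.152
```

```bash
python3 -c "
from h import *
s=st();print(s['tool_rot'].tolist())"
```

```text
t 13.93 tcp [ 0.5084 -0.3017  0.0354] yaw_y 0.441 zdir [-0.015  0.074 -0.997] F [-0.12 -0.32 -0.04] gap 0.152
[0.5348179801484817, 0.8441285545308681, 0.027010464148455593, -0.026213476724964407]
```

>>> jog_arm:
  commands:
    - [0,0,0,1.5,0]
    - [0,0,0,2.5,0]
    - [0,0,0,3,0]
    - [0,0,0,3,0]
    - [0,0,0,3,0]
    - [0,0,0,2.5,0]
    - [0,0,0,0,0]

```text
t: 14.52
tcp_pos: [0.5032, -0.2969, 0.1892]
tool_rot: [0.535, 0.844, 0.029, -0.035]
force: [0.2, -0.2, -2.5]
finger_gap: 0.155
```

```bash
cat >> h.py <<'E'
G0=R.from_quat([0.53482,0.84413,0.02701,-0.02621]);P0=np.array([.5084,-.3017,.0354]);C0=np.array([.5085,-.3015,0]);CY=.441
def core():
    "core pose by dead reckoning from the grasp"
    s=st();d=R.from_quat(s["tool_rot"])*G0.inv();m=d.as_matrix()@R.from_euler("z",CY).as_matrix()
    print("core origin",(s["tcp_pos"]+d.apply(C0-P0)).round(4),"yaw %.3f"%np.arctan2(m[1,0],m[0,0]),"zaxis",m[:,2].round(3),"q",s["q"].round(2))
E
python3 - <<'E'
from h import *
core()
for n in("scene",):
  p=shot(n); pp(p,"core",[.51,-.3],.1)
E
```

```text
t 14.52 tcp [ 0.5032 -0.2969  0.1892] yaw_y 0.440 zdir [-0.028  0.085 -0.996] F [ 0.19 -0.21 -2.52] gap 0.155
core origin [ 0.5029 -0.2963  0.1538] yaw 0.441 zaxis [ 0.012 -0.012  1.   ] q [-0.75  0.55  1.53  0.05  1.14 -1.21]
core call [ 0.5026 -0.2968  0.1533] 0.56
core call [ 0.513  -0.2811  0.1837] 0.88
```

>>> jog_arm:
  commands:
    - [0,-0.2,2.0,0,-0.01]
    - [0,-0.2,3.2,0,-0.016]
    - [0,-0.2,3.2,0,-0.016]
    - [0,-0.2,3.2,0,-0.016]
    - [0,-0.2,3.2,0,-0.016]
    - [0,-0.2,3.2,0,-0.016]
    - [0,-0.2,3.2,0,-0.016]
    - [0,-0.2,3.2,0,-0.016]

```text
t: 15.33
tcp_pos: [0.4739, -0.045, 0.1651]
tool_rot: [0.593, 0.803, 0.03, -0.052]
force: [0.4, -0.7, -2.7]
finger_gap: 0.155
```

```bash
python3 -c "
from h import *
core()"
```

```text
t 15.33 tcp [ 0.4739 -0.045   0.1651] yaw_y 0.299 zdir [-0.048  0.109 -0.993] F [ 0.42 -0.69 -2.71] gap 0.155
core origin [ 0.4725 -0.0436  0.1298] yaw 0.300 zaxis [ 0.044 -0.034  0.998] q [-0.38  0.46  1.82  0.1   0.95 -0.75]
```

>>> jog_arm:
  commands:
    - [0,0,0.5,1.5,-0.01]
    - [0,0,1.5,1.2,-0.01]
    - [0,0.2,2.5,0.6,-0.015]
    - [0,0.2,2.5,0.4,-0.015]
    - [0,0.2,2.5,0.4,-0.015]

```text
t: 15.75
tcp_pos: [0.4679, 0.06, 0.1953]
tool_rot: [0.62, 0.782, 0.026, -0.067]
force: [-0.1, -0.0, -3.5]
finger_gap: 0.155
```

```bash
python3 -c "
from h import *
core()"
```

```text
t 15.75 tcp [0.4679 0.06   0.1953] yaw_y 0.233 zdir [-0.072  0.123 -0.99 ] F [-0.06 -0.05 -3.52] gap 0.155
core origin [0.4655 0.0618 0.16  ] yaw 0.235 zaxis [ 0.073 -0.048  0.996] q [-0.18  0.4   1.81  0.13  1.03 -0.48]
```

>>> jog_arm:
  commands:
    - [0,0,1.5,0,-0.005]
    - [0,0,1.5,0,-0.005]
    - [0,0,1.5,0,-0.005]
    - [0,0,1.5,0,-0.005]
    - [0,0,1.5,0,-0.005]
    - [0,0,1.5,0,-0.005]
    - [0,0,1.5,0,-0.005]
    - [0,0,1.5,0,-0.005]

```text
t: 16.42
tcp_pos: [0.4548, 0.188, 0.1785]
tool_rot: [0.635, 0.768, 0.015, -0.081]
force: [0.4, -0.8, -3.1]
finger_gap: 0.151
```

```bash
python3 -c "
from h import *
core()"
```

```text
t 16.42 tcp [0.4548 0.188  0.1785] yaw_y 0.194 zdir [-0.105  0.126 -0.986] F [ 0.38 -0.81 -3.14] gap 0.151
core origin [0.4512 0.19   0.1434] yaw 0.196 zaxis [ 0.108 -0.051  0.993] q [ 0.08  0.45  1.78  0.16  1.01 -0.2 ]
```

Tilt has crept up by about 0.12 rad with the moving rows. I'll try undoing it with slow small reverse moves.

>>> jog_arm:
  commands:
    - [0,0,-0.6,0,0]
    - [0,0,-0.6,0,0]
    - [0,0,-0.6,0,0]
    - [0,0,-0.6,0,0]
    - [0,0,-0.6,0,0]
    - [0,0,-0.6,0,0]
    - [0,0,-0.6,0,0]
    - [0,0,-0.6,0,0]

```text
t: 17.08
tcp_pos: [0.4488, 0.136, 0.1707]
tool_rot: [0.635, 0.768, 0.009, -0.087]
force: [-0.5, 0.1, -2.1]
finger_gap: 0.157
```

```bash
python3 -c "
from h import *
core()"
```

```text
t 17.08 tcp [0.4488 0.136  0.1707] yaw_y 0.196 zdir [-0.122  0.125 -0.985] F [-0.5   0.06 -2.05] gap 0.157
core origin [0.4445 0.1379 0.1356] yaw 0.198 zaxis [ 0.126 -0.05   0.991] q [-0.02  0.45  1.82  0.14  1.   -0.3 ]
```

Every loaded row adds some sag, in tilt and in z, so the core is now tilted about 0.13 rad from how I grasped it. There is free bench between divider and mould at about (0.465, 0.10). I'll set the core down there, let it flatten, straighten the unloaded tool and re-grasp, then make the last hop short.

>>> jog_arm:
  commands:
    - [0,1.4,-1.8,0,0]
    - [0,1.4,-1.8,0,0]
    - [0,0.1,0,-3,0]
    - [0,0.1,0,-3,0]
    - [0,0.1,0,-2,0]
    - [0,0,0,0,0]

```text
t: 17.58
tcp_pos: [0.4861, 0.0917, 0.0917]
tool_rot: [0.637, 0.766, 0.013, -0.081]
force: [-0.6, 0.1, -3.5]
finger_gap: 0.149
```

Run:
```python
from h import *
core()
for n in("top","scene"):
    p=shot(n)
    for k in("core","divider","mould"): pp(p,k,[.465,.1],.2)
```

```text
t 17.58 tcp [0.4861 0.0917 0.0917] yaw_y 0.190 zdir [-0.107  0.123 -0.987] F [-0.56  0.09 -3.54] gap 0.149
core origin [0.4823 0.0936 0.0565] yaw 0.191 zaxis [ 0.111 -0.048  0.993] q [-0.11  0.61  1.81  0.15  0.84 -0.4 ]
core call [0.5463 0.2452 0.0771] 0.59
divider call [0.5761 0.2516 0.0986] 0.71
mould call [0.5448 0.2449 0.0774] 0.63
core call [0.4826 0.0951 0.0629] 0.59
core call [0.5178 0.2415 0.0504] 0.59
core call [0.4953 0.1103 0.0876] 0.75
divider call [0.5185 0.2405 0.0494] 0.69
divider call [0.5218 0.0108 0.0006] 0.66
divider call [0.5902 0.0254 0.1006] 0.61
mould call [ 0.4608  0.2337 -0.0005] 0.96
mould call [0.5194 0.0119 0.0025] 0.18
mould call [0.4744 0.242  0.0503] 0.92
mould call [0.5883 0.0278 0.1007] 0.63
```

>>> jog_arm:
  commands:
    - [0,0,0.5,-1.5,0]
    - [0,0,0,-1.5,0]
    - [0,0,0,-1.0,0]
    - [0,0,0,0,0]

```text
t: 18.62
tcp_pos: [0.4891, 0.0979, 0.0543]
tool_rot: [0.636, 0.767, 0.016, -0.077]
force: [0.0, -0.7, -3.4]
finger_gap: 0.154
```

```bash
python3 -c "
from h import *
core()"
```

```text
t 18.62 tcp [0.4891 0.0979 0.0543] yaw_y 0.191 zdir [-0.098  0.122 -0.988] F [ 0.   -0.72 -3.4 ] gap 0.154
core origin [0.4856 0.0997 0.0191] yaw 0.193 zaxis [ 0.102 -0.047  0.994] q [-0.1   0.68  1.83  0.17  0.75 -0.41]
```

>>> jog_arm:
  commands:
    - [0,0,0,-1.0,0]
    - [0,0,0,-0.6,0]
    - [0,0,0,-0.4,0]
    - [0,0,0,0,0]

```text
t: 18.95
tcp_pos: [0.4886, 0.0999, 0.0371]
tool_rot: [0.637, 0.767, 0.017, -0.079]
force: [0.7, -0.3, -3.1]
finger_gap: 0.155
```

```bash
python3 -c "
from h import *
core()"
```

```text
t 18.95 tcp [0.4886 0.0999 0.0371] yaw_y 0.189 zdir [-0.099  0.127 -0.987] F [ 0.71 -0.34 -3.07] gap 0.155
core origin [0.4851 0.1019 0.0019] yaw 0.191 zaxis [ 0.103 -0.052  0.993] q [-0.09  0.71  1.83  0.18  0.71 -0.42]
```

>>> jog_arm:
  commands:
    - [0,0,0,-0.3,0]
    - [100,0,0,0,0]
    - [100,0,0,0,0]
    - [100,0,0,0,0]
    - [100,0,0,0,0]
    - [100,0,0,0,0]
    - [100,0,0,0,0]
    - [100,0,0,0,0]

```text
t: 19.62
tcp_pos: [0.4904, 0.1003, 0.0368]
tool_rot: [0.637, 0.766, 0.019, -0.078]
force: [0.1, -0.1, 0.2]
finger_gap: 1.0
```

>>> jog_arm:
  commands:
    - [100,0,0,1.5,0]
    - [100,0,0,1.5,0]
    - [100,0,0,2.0,0]
    - [100,0,0,2.0,0]
    - [100,0,0,0.5,0]
    - [100,0,0,-0.5,0]
    - [100,0,0,0.5,0]
    - [100,0,0,-0.5,0]

```text
t: 20.28
tcp_pos: [0.489, 0.1, 0.1066]
tool_rot: [0.638, 0.766, 0.018, -0.08]
force: [0.9, 0.1, 0.6]
finger_gap: 0.997
```

```bash
python3 -c "
from h import *
st()"
```

```text
t 20.28 tcp [0.489  0.1    0.1066] yaw_y 0.188 zdir [-0.099  0.129 -0.987] F [0.91 0.07 0.64] gap 0.997
```

>>> jog_arm:
  commands:
    - [100,0,0,-0.4,0]
    - [100,0,0,-0.4,0]
    - [100,0,0,-0.4,0]
    - [100,0,0,-0.4,0]
    - [100,0,0,-0.4,0]
    - [100,0,0,-0.4,0]
    - [100,0,0,-0.4,0]
    - [100,0,0,-0.4,0]

```text
t: 20.95
tcp_pos: [0.4858, 0.1001, 0.0665]
tool_rot: [0.638, 0.766, 0.015, -0.084]
force: [0.8, 0.4, 0.1]
finger_gap: 1.003
```

```bash
python3 -c "
from h import *
p=shot('wrist','w7')
pp(p,'core',[.485,.1],.08)
cv2.imwrite('pics/w7c.png',cv2.resize(p['image'][100:400,120:520,::-1],None,fx=2,fy=2))
"
```

```text
t 20.95 tcp [0.4858 0.1001 0.0665] yaw_y 0.188 zdir [-0.109  0.129 -0.986] F [0.84 0.42 0.07] gap 1.003
core call [ 0.4881  0.1029 -0.0006] 0.68
core call [0.4867 0.1128 0.0271] 0.9
```

View pics/w7c.png

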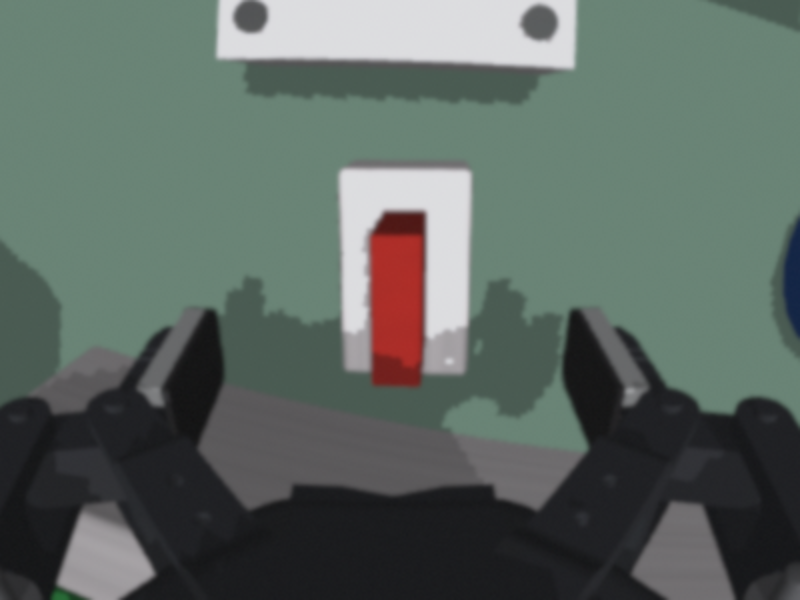

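The core stands flat with its rib at crop (398,310), parallel to the pads; the mould edge is at the top (217,60)–(575,68). I'll measure the rib's pose.

Run:
```python
from h import *
p=shot("wrist")
g=lambda u,v,z:at(p,120+u/2,100+v/2,z)[:2]
Q=np.array([g(372,235,.063),g(425,235,.063),g(421,386,.063),g(373,386,.063)]);print(Q.round(4),Q.mean(0).round(4))
for a,b in((3,0),(2,1)):d=Q[b]-Q[a];print(np.linalg.norm(d),np.arctan2(d[1],d[0])-np.pi/2)
B=np.array([g(339,169,.028),g(471,169,.028),g(467,374,.028),g(345,372,.028)]);print(B.round(4),B.mean(0).round(4))
for a,b in((3,0),(2,1)):d=B[b]-B[a];print(np.linalg.norm(d),np.arctan2(d[1],d[0])-np.pi/2)
M=np.array([g(217,60,.05),g(575,68,.05)]);d=M[1]-M[0];print("mould edge",M.round(4),np.linalg.norm(d),np.arctan2(d[1],d[0]))
r=R.from_quat(manip.sense()["tool_rot"]).as_matrix();print("grasp off",-.0187*r[:,2])
```

```text
t 21.10 tcp [0.4856 0.1001 0.0667] yaw_y 0.188 zdir [-0.11   0.129 -0.986] F [ 0.07 -0.25  0.2 ] gap 0.998
[[0.4762 0.1192]
 [0.4897 0.1221]
 [0.4974 0.0794]
 [0.4843 0.0764]] [0.4869 0.0993]
0.04360687442015368 0.18567014549132366
0.04331708622552819 0.1777410630769376
[[0.4595 0.1293]
 [0.5    0.1375]
 [0.5138 0.0696]
 [0.4732 0.0611]] [0.4866 0.0994]
0.069531726472093 0.1973157757521642
0.06923843915077538 0.19989111433633577
mould edge [[0.422  0.1568]
 [0.5212 0.173 ]] 0.10055110501291346 0.16200883098313223
grasp off [ 0.00203608 -0.00242041  0.01843057]
```

>>> jog_arm:
  commands:
    - [100,0,0.15,-2.0,0]
    - [100,0,0,-0.7,0]
    - [100,0,0,0,0]

```text
t: 21.4
tcp_pos: [0.4877, 0.1015, 0.0408]
tool_rot: [0.638, 0.766, 0.016, -0.082]
force: [0.3, 0.3, 0.4]
finger_gap: 0.997
```

The tool is tilted 0.08 rad across the jaws, so gripping now would tilt the core. I'll straighten it first by pressing the shut finger tips gently against the fixed pocket's walls, so the reaction turns the tool back.

>>> jog_arm:
  commands:
    - [100,0,0,4,0]
    - [0,0,0,4,0]
    - [0,0,0.5,1.5,0]
    - [0,-0.7,4,0,-0.01]
    - [0,-0.7,4,0,0]
    - [0,-0.7,3,0,0]
    - [0,0,0,0,0]
    - [0,0,0,0,0]

```text
t: 22.07
tcp_pos: [0.4665, 0.2192, 0.14]
tool_rot: [0.644, 0.76, 0.017, -0.084]
force: [0.4, 0.2, -0.1]
finger_gap: 0.005
```

```bash
python3 -c "
from h import *
st()"
```

```text
t 22.07 tcp [0.4665 0.2192 0.14  ] yaw_y 0.172 zdir [-0.106  0.133 -0.985] F [ 0.37  0.19 -0.09] gap 0.005
```

>>> jog_arm:
  commands:
    - [0,0,0.6,-4,0]
    - [0,0,0,-3.5,0]
    - [0,-0.4,0,-2.0,0]
    - [0,0,0,0,0]

```text
t: 22.4
tcp_pos: [0.467, 0.2245, 0.0467]
tool_rot: [0.643, 0.761, 0.021, -0.079]
force: [-0.7, 0.1, -0.4]
finger_gap: 0.002
```

```bash
python3 -c "
from h import *
st()"
```

```text
t 22.40 tcp [0.467  0.2245 0.0467] yaw_y 0.172 zdir [-0.093  0.134 -0.987] F [-0.66  0.15 -0.36] gap 0.002
```

>>> jog_arm:
  commands:
    - [0,0,0.5,-1.0,0]
    - [0,-0.8,1.0,0,0]
    - [0,-0.8,1.0,0,0]
    - [0,-0.8,0.5,0,0]
    - [0,-0.5,0.5,0,0]

```text
t: 22.82
tcp_pos: [0.4464, 0.2574, 0.0385]
tool_rot: [0.644, 0.762, 0.026, -0.07]
force: [15.9, -38.1, -7.8]
finger_gap: 0.001
```

```bash
python3 -c "
from h import *
st()"
```

```text
t 22.82 tcp [0.4464 0.2574 0.0385] yaw_y 0.171 zdir [-0.072  0.13  -0.989] F [ 15.91 -38.07  -7.8 ] gap 0.001
```

>>> jog_arm:
  commands:
    - [0,-0.5,0,0,0]
    - [0,-0.5,0.1,0,0]
    - [0,-0.5,0.1,0,0]
    - [0,-0.5,0.1,0,0]

```text
t: 23.15
tcp_pos: [0.4463, 0.2567, 0.0409]
tool_rot: [0.639, 0.767, 0.04, -0.047]
force: [9.4, -10.2, -11.8]
finger_gap: 0.0
```

```bash
python3 -c "
from h import *
st()"
```

```text
t 23.15 tcp [0.4463 0.2567 0.0409] yaw_y 0.182 zdir [-0.021  0.12  -0.993] F [  9.36 -10.16 -11.78] gap 0.000
```

Works well: x tilt is nearly gone. Now y.

>>> jog_arm:
  commands:
    - [0,-0.4,0.3,0,0]
    - [0,0,0.4,0,0]
    - [0,0,0.4,0,0]
    - [0,0,0.4,0,0]
    - [0,0,0.4,0,0]

```text
t: 23.57
tcp_pos: [0.4467, 0.2568, 0.0412]
tool_rot: [0.628, 0.777, 0.032, -0.029]
force: [4.3, -22.2, -5.1]
finger_gap: -0.002
```

```bash
python3 -c "
from h import *
st()"
```

```text
t 23.57 tcp [0.4467 0.2568 0.0412] yaw_y 0.211 zdir [-0.005  0.087 -0.996] F [  4.31 -22.18  -5.05] gap -0.002
```

>>> jog_arm:
  commands:
    - [0,0,0.5,0,-0.01]
    - [0,0,0.5,0,-0.01]
    - [0,0,0.5,0,-0.01]
    - [0,0,0.5,0,-0.01]
    - [0,0,0.5,0,-0.01]
    - [0,0,0.4,0,-0.01]

```text
t: 24.07
tcp_pos: [0.4464, 0.2564, 0.0417]
tool_rot: [0.638, 0.769, 0.014, -0.012]
force: [5.6, -17.9, -7.0]
finger_gap: -0.002
```

```bash
python3 -c "
from h import *
st()"
```

```text
t 24.07 tcp [0.4464 0.2564 0.0417] yaw_y 0.185 zdir [-0.     0.038 -0.999] F [  5.6  -17.85  -6.98] gap -0.002
```

Tilt is down to 0.04. Back over the core.

>>> jog_arm:
  commands:
    - [0,0.4,-0.6,0.5,0]
    - [0,0,0,4,0]
    - [0,0,0,4,0]
    - [100,1.0,-4,0.5,0]
    - [100,1.0,-4,0,0]
    - [100,1.0,-4,0,0]
    - [100,0.6,-2,0,0]
    - [100,0,0,0,0]

```text
t: 24.73
tcp_pos: [0.4844, 0.1101, 0.1422]
tool_rot: [0.633, 0.774, 0.017, -0.008]
force: [0.3, 0.7, 0.3]
finger_gap: 0.708
```

```bash
python3 -c "
from h import *
st()"
```

```text
t 24.73 tcp [0.4844 0.1101 0.1422] yaw_y 0.200 zdir [ 0.01   0.036 -0.999] F [0.32 0.71 0.32] gap 0.708
```

>>> jog_arm:
  commands:
    - [100,0.1,-1.0,0,-0.01]
    - [100,0,0,-4,0]
    - [100,0,0,-3,0]
    - [100,0,0,-1.5,0]
    - [100,0,0,0,0]
    - [100,0,0,0,0]

```text
t: 25.23
tcp_pos: [0.487, 0.1046, 0.0628]
tool_rot: [0.637, 0.771, 0.023, -0.002]
force: [0.7, 0.2, 0.6]
finger_gap: 1.003
```

Run:
```python
from h import *
p=shot("wrist")
pp(p,'core',[.485,.1],.06)
hsv=cv2.cvtColor(p["image"],cv2.COLOR_RGB2HSV)
m=(((hsv[...,0]<8)|(hsv[...,0]>172))&(hsv[...,1]>120)&(hsv[...,2]>145)).astype(np.uint8);m[:, :250]=0;m[:,390:]=0
P=np.array([at(p,x,y,.063)[:2] for y,x in zip(*np.nonzero(m))],np.float32)
print("rib",cv2.minAreaRect(P*1000))
```

```text
t 25.23 tcp [0.487  0.1046 0.0628] yaw_y 0.189 zdir [ 0.026  0.038 -0.999] F [0.66 0.2  0.62] gap 1.003
core call [ 0.4892  0.1045 -0.004 ] 0.66
core call [0.4871 0.1156 0.0239] 0.89
rib ((484.26837158203125, 109.48074340820312), (12.663637161254883, 21.97063636779785), 11.470919609069824)
```

>>> jog_arm:
  commands:
    - [100,0,-0.4,-1.8,0]
    - [100,-0.2,0,-0.8,0]
    - [100,0,0,0,0]
    - [100,0,0,0,0]

```text
t: 25.72
tcp_pos: [0.4893, 0.1014, 0.0418]
tool_rot: [0.636, 0.771, 0.027, 0.003]
force: [1.4, -0.6, 0.8]
finger_gap: 1.004
```

```bash
python3 -c "
from h import *
st()"
```

```text
t 25.72 tcp [0.4893 0.1014 0.0418] yaw_y 0.191 zdir [ 0.04   0.038 -0.998] F [ 1.37 -0.61  0.75] gap 1.004
```

>>> jog_arm:
  commands:
    - [100,-0.4,-0.1,-0.6,0]
    - [100,0,0,0,0]
    - [0,0,0,0,0]
    - [0,0,0,0,0]
    - [0,0,0,0,0]
    - [0,0,0,0,0]
    - [0,0,0,0,0]
    - [0,0,0,0,0]
  squeeze: 60

```text
t: 26.38
tcp_pos: [0.4862, 0.1006, 0.038]
tool_rot: [0.636, 0.771, 0.029, 0.005]
force: [-5.6, -2.6, 27.1]
finger_gap: 0.157
```

>>> jog_arm:
  commands:
    - [0,0,0,0,0]
    - [0,0,0,0,0]
    - [0,0,0,0,0]

```text
t: 26.63
tcp_pos: [0.4853, 0.1004, 0.0385]
tool_rot: [0.636, 0.771, 0.028, 0.004]
force: [-0.2, 0.8, -0.1]
finger_gap: 0.153
```

```bash
python3 -c "
from h import *
s=st();print(s['tool_rot'].tolist(),s['tcp_pos'].tolist())"
```

```text
t 26.63 tcp [0.4853 0.1004 0.0385] yaw_y 0.191 zdir [ 0.042  0.038 -0.998] F [-0.25  0.77 -0.06] gap 0.153
[0.6358497653662536, 0.7712980388599621, 0.02787740956169508, 0.00415465649434815] [0.485259564541697, 0.10036803162561406, 0.03848028614544129]
```

>>> jog_arm:
  commands:
    - [0,0,0,3,0]
    - [0,0,0,3.5,0]
    - [0,0,0,2.5,0]
    - [0,0,0,0,0]

```text
t: 26.97
tcp_pos: [0.4819, 0.1005, 0.1265]
tool_rot: [0.636, 0.771, 0.024, -0.001]
force: [0.0, -0.1, -3.1]
finger_gap: 0.151
```

```bash
sed -i 's/^G0=.*/G0=R.from_quat([.63585,.7713,.02788,.00415]);P0=np.array([.4853,.1004,.0385]);C0=np.array([.4845,.0994,0]);CY=.191/' h.py
python3 - <<'E'
from h import *
core()
p=shot("scene");pp(p,"core",[.485,.1],.06)
E
```

```text
t 26.97 tcp [0.4819 0.1005 0.1265] yaw_y 0.190 zdir [ 0.029  0.038 -0.999] F [ 0.03 -0.11 -3.11] gap 0.151
core origin [0.4806 0.0995 0.0881] yaw 0.190 zaxis [ 0.013 -0.001  1.   ] q [-0.05  0.51  1.89  0.06  0.72 -0.28]
core call [0.484  0.0968 0.09  ] 0.62
core call [0.4919 0.1137 0.1169] 0.85
```

>>> jog_arm:
  commands:
    - [0,-0.3,2,0.3,-0.005]
    - [0,-0.3,3,0.4,-0.005]
    - [0,-0.3,3,0.4,-0.005]
    - [0,-0.2,2.5,0.2,-0.005]
    - [0,0,0,0,0]
    - [0,0,0,0,0]

```text
t: 27.62
tcp_pos: [0.4611, 0.2073, 0.125]
tool_rot: [0.647, 0.763, 0.014, -0.011]
force: [-0.3, 0.3, -2.7]
finger_gap: 0.145
```

Run:
```python
from h import *
core()
p=shot("scene","s8")
for k in("core","mould","pocket"):pp(p,k,[.465,.22],.06)
```

```text
t 27.62 tcp [0.4611 0.2073 0.125 ] yaw_y 0.164 zdir [ 0.001  0.036 -0.999] F [-0.3   0.27 -2.66] gap 0.145
core origin [0.4587 0.2062 0.0866] yaw 0.164 zaxis [0.042 0.001 0.999] q [ 0.18  0.53  1.84  0.05  0.77 -0.02]
core call [0.462  0.2078 0.088 ] 0.73
core call [0.4576 0.2303 0.0511] 0.29
core call [0.4741 0.2185 0.1159] 0.9
mould call [ 0.46    0.2334 -0.0011] 0.87
mould call [0.4912 0.2533 0.0497] 0.93
pocket call [0.4579 0.2312 0.0498] 0.98
pocket call [0.521  0.2412 0.0503] 0.71
pocket call [0.4589 0.2052 0.0886] 0.27
pocket call [0.4859 0.2483 0.0478] 0.58
```

>>> jog_arm:
  commands:
    - [0,0.1,2.2,-0.5,0]
    - [0,0,0,-1.0,0]
    - [0,0,0,0,0]
    - [0,0,0,0,0]

```text
t: 28.3
tcp_pos: [0.4656, 0.2257, 0.1117]
tool_rot: [0.65, 0.76, 0.016, -0.009]
force: [0.1, 0.6, -1.8]
finger_gap: 0.152
```

Run:
```python
from h import *
core()
p=shot("wrist","w9")
for k in("core","mould","pocket"):pp(p,k,[.46,.23],.06)
cv2.imwrite('pics/w9c.png',cv2.resize(p['image'][120:400,140:500,::-1],None,fx=2.1,fy=2.1))
for n in("scene","top"):
  p=shot(n);print(n)
  for k in("core","pocket"):pp(p,k,[.46,.23],.02)
```

```text
t 28.30 tcp [0.4656 0.2257 0.1117] yaw_y 0.155 zdir [ 0.007  0.036 -0.999] F [ 0.11  0.56 -1.82] gap 0.152
core origin [0.4634 0.2247 0.0733] yaw 0.155 zaxis [0.036 0.    0.999] q [0.22 0.56 1.82 0.05 0.74 0.02]
t 28.30 tcp [0.4656 0.2257 0.1117] yaw_y 0.155 zdir [ 0.007  0.036 -0.999] F [ 0.11  0.56 -1.82] gap 0.152
core call [0.4675 0.2312 0.0701] 0.88
core call [ 0.4634  0.2334 -0.0029] 0.4
core call [0.4645 0.2502 0.1013] 0.84
mould call [ 0.4637  0.2366 -0.0008] 0.82
mould call [0.4818 0.2554 0.0463] 0.56
mould call [0.4666 0.2502 0.1031] 0.41
pocket call [0.4829 0.2476 0.0515] 0.79
scene
core call [0.4633 0.2246 0.0772] 0.84
pocket call [0.4574 0.2322 0.0507] 0.85
top
```

View pics/w9c.png

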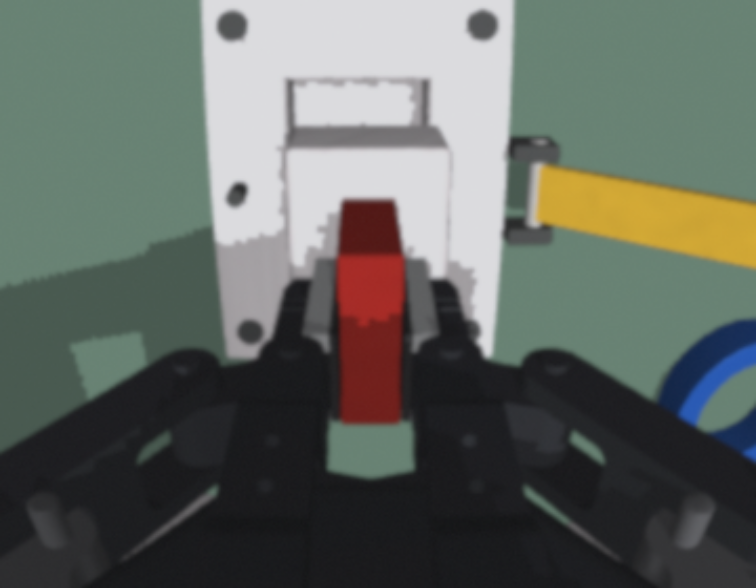

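The core hangs above the mould, square with it; the pocket's far edge is at crop (286–430,79), the core's lower far edge at (290–440,128). I'll compare them in world coordinates.

Run:
```python
from h import *
p=shot("wrist")
g=lambda u,v,z:at(p,140+u/2.1,120+v/2.1,z)[:2]
Y=.168;c,s=np.cos(Y),np.sin(Y);pk=np.array([.4605,.2315])
loc=lambda P:(np.array([[c,s],[-s,c]])@(P-pk)).round(4)
for n,u,v,z in(("pk-x+y",286,79,.05),("pk+x+y",430,79,.05),("hole-x+y",232,25,.05),("hole+x+y",483,25,.05),("hole-x-y",250,332,.05),("catch base",235,199,.05),("coretop-x+y",288,149,.1013),("coretop+x+y",450,149,.1013),("corebot-x+y",292,128,.0733),("corebot+x+y",437,128,.0733),("edge-x up",203,30,.05),("edge-x dn",226,357,.05),("edge+x up",514,30,.05),("edge+x dn",495,357,.05)): print(n,g(u,v,z).round(4),loc(g(u,v,z)))
```

```text
t 29.15 tcp [0.4653 0.226  0.1118] yaw_y 0.156 zdir [ 0.007  0.036 -0.999] F [-0.24  0.04 -3.34] gap 0.150
pk-x+y [0.4326 0.2648] [-0.0219  0.0375]
pk+x+y [0.4785 0.2719] [0.0245 0.0368]
hole-x+y [0.4129 0.2798] [-0.0389  0.0556]
hole+x+y [0.4924 0.2921] [0.0416 0.0544]
hole-x-y [0.43   0.1702] [-0.0403 -0.0553]
catch base [0.4203 0.2215] [-0.0413 -0.0031]
coretop-x+y [0.4402 0.2557] [-0.016   0.0273]
coretop+x+y [0.48   0.2619] [0.0243 0.0267]
corebot-x+y [0.4384 0.2545] [-0.0179  0.0264]
corebot+x+y [0.4801 0.261 ] [0.0242 0.0258]
edge-x up [0.4035 0.277 ] [-0.0486  0.0544]
edge-x dn [0.4217 0.1573] [-0.0507 -0.0667]
edge+x up [0.5028 0.2923] [0.0519 0.0529]
edge+x dn [0.5226 0.1727] [ 0.0515 -0.0683]
```

>>> jog_arm:
  commands:
    - [0,-0.5,0.7,-0.6,0]
    - [0,0,0,0,0]
    - [0,0,0,0,0]

```text
t: 29.45
tcp_pos: [0.46, 0.2338, 0.1053]
tool_rot: [0.65, 0.76, 0.016, -0.009]
force: [-0.0, -0.3, -3.0]
finger_gap: 0.149
```

Run:
```python
from h import *
core()
```

```text
t 29.45 tcp [0.46   0.2338 0.1053] yaw_y 0.155 zdir [ 0.007  0.036 -0.999] F [-0.03 -0.26 -3.01] gap 0.149
core origin [0.4578 0.2328 0.0668] yaw 0.155 zaxis [ 0.036 -0.     0.999] q [0.23 0.57 1.83 0.05 0.72 0.04]
```

>>> jog_arm:
  commands:
    - [0,0.1,0,-0.6,0]
    - [0,0,0,0,0]
    - [0,0,0,0,0]
    - [0,0,0,0,0]

```text
t: 29.78
tcp_pos: [0.4604, 0.2341, 0.0981]
tool_rot: [0.65, 0.76, 0.016, -0.009]
force: [-0.5, -0.9, -3.5]
finger_gap: 0.152
```

Run:
```python
from h import *
core()
p=shot("wrist");cv2.imwrite('pics/w10.png',cv2.resize(p['image'][120:400,140:500,::-1],None,fx=2.1,fy=2.1))
p=shot("scene")
for k in("core","pocket"):pp(p,k,[.46,.23],.02)
for k in("hasp_tab",):pp(p,k,[.62,.25],.03)
im=p["image"][160:270,320:430,::-1];cv2.imwrite('pics/s10.png',cv2.resize(im,None,fx=5,fy=5,interpolation=cv2.INTER_CUBIC))
```

```text
t 29.78 tcp [0.4604 0.2341 0.0981] yaw_y 0.156 zdir [ 0.006  0.036 -0.999] F [-0.51 -0.93 -3.47] gap 0.152
core origin [0.4582 0.2331 0.0596] yaw 0.156 zaxis [0.037 0.    0.999] q [0.23 0.59 1.83 0.05 0.71 0.04]
t 29.78 tcp [0.4604 0.2341 0.0981] yaw_y 0.156 zdir [ 0.006  0.036 -0.999] F [-0.51 -0.93 -3.47] gap 0.152
core call [0.4618 0.2325 0.062 ] 0.82
pocket call [0.4567 0.2313 0.0485] 0.65
hasp_tab call [0.6247 0.2571 0.1289] 0.51
```

View pics/w10.png

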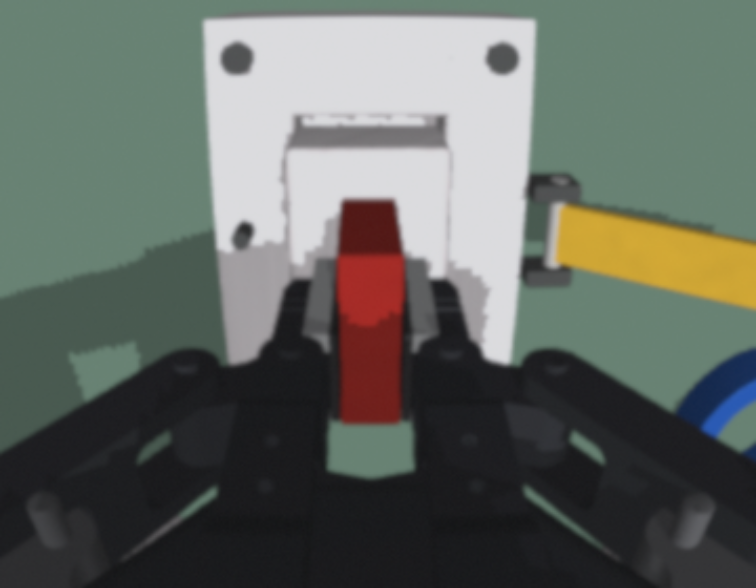

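View pics/s10.png

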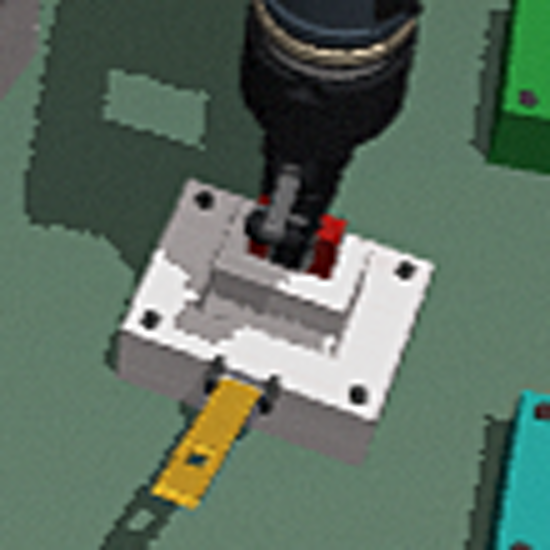

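The hasp leans back and the core sits above the pocket with the far pocket edge at (294–447,115). One numeric check.

Run:
```python
from h import *
p=shot("wrist")
g=lambda u,v,z:at(p,140+u/2.1,120+v/2.1,z)[:2]
Y=.156;c,s=np.cos(Y),np.sin(Y)
L=lambda P:np.array([[c,s],[-s,c]])@P
tl,tr=L(g(203,20,.05)),L(g(536,20,.05));pl,pr=L(g(294,115,.05)),L(g(447,115,.05))
dn=[L(g(228,357,.05)),L(g(511,357,.05))]
print("mould centre local est",(tl+tr)/2-[0,.067], "pocket",(pl+pr)/2-[0,.0365],"low edges mid x",(dn[0]+dn[1])[0]/2,"widths",tr-tl,pr-pl,dn[1]-dn[0])
for z,(a,b,v) in((.0876,(288,450,149)),(.0596,(292,437,128))):
    A,B=L(g(a,v,z)),L(g(b,v,z));print("core",(A+B)/2-[0,.035],"edge",B-A)
```

```text
t 30.18 tcp [0.4606 0.2342 0.0984] yaw_y 0.156 zdir [ 0.007  0.036 -0.999] F [ 0.14 -0.4  -3.24] gap 0.150
mould centre local est [0.49192834 0.15661858] pocket [0.49214493 0.15739349] low edges mid x 0.49202217028673917 widths [1.00705562e-01 2.81652343e-05] [ 4.67023315e-02 -6.53105879e-05] [ 0.10071846 -0.00066726]
core [0.49128214 0.15786848] edge [ 4.03991876e-02 -8.59834005e-05]
core [0.49025632 0.15696761] edge [ 4.22415556e-02 -8.55513479e-05]
```

Core and pocket agree within about 2 mm, yaw within 0.01 rad, gap about 10 mm. Handing in.

```bash
python3 -c "
from station import workorder
print(workorder.sign_off())"
```

```text
the job is handed in; nothing more can be done
None
```

I handed the job in at about 30 s on the robot's clock, with the arm holding the core still over the white mould's pocket. The hand-in gave no verdict.

- **Hasp:** It slipped out of the fingers near upright on the first swing. I pushed it on with shut fingers to about 2.5 rad, and the last camera check still showed it there.
- **Crossing:** The core went over the divider with its underside at about 130–160 mm, against the divider's 100 mm. No bump force showed in the readings I took.
- **Tilt problem:** The tool's tilt had crept up by then, so I set the core down on the bench between divider and mould. I straightened the tool by pressing the shut finger tips against the empty pocket's walls, reading up to about 38 N on one axis. Then I gripped the core again and brought it over the pocket.

Last checks:

| Check | Measured | Limit |
|---|---|---|
| Core to pocket centre, wrist picture | about 2 mm | 8 mm |
| Yaw error | about 0.01 rad | 0.12 rad |
| Core tilt from vertical | at most about 0.04 rad | 0.12 rad |
| Gap under the core | about 10 mm | 3–20 mm |

- **Grip:** The fingers were closed on the rib at the width expected for it, and the wrist force read about 3 N, the core's weight.
- **Disagreement:** The scene camera's network put the core about 5 mm from the pocket in x. I trusted the wrist picture, since 5 mm is about the network's own error.
- **Bystanders:** I never went near the tin, tape or hammer, but I did not measure them again at the end.

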